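Re-aim a clamped battery pack on its swivel base

ROBOT

A 6-joint arm with a two-finger parallel gripper is mounted at the origin on the work surface. World frame = base frame: x ahead of the robot, y to its left, z up, the work surface at z = 0. Lengths are in m, angles in degrees, forces in N, time in s.
With the tool pointing down it reaches from about 0.3 to 0.875 m from the base axis. Payload 6.4 kg.
Tool frame: the origin (TCP) lies at the very end of the fingers, on their centre line; the grasp point (between the pads) lies 19 mm behind it; z points along the fingers, y is the line along which they close (so a half turn about z gives the same grasp; the last joint's range is limited). The gripper opens to 88 mm and grips with 3 to 60 N. Pads are 18 mm wide; open, the fingers measure 123 mm over their backs; the gripper's body (75 mm by 187 mm) begins 45 mm behind the grasp point.
Start: joints at [-77.71, 10.359, 92.074, -0, 77.567, -11.82], TCP at [0.235, -0.525, 0.239] pointing down, gripper open.
Joint ranges: [-171.53, 171.53], [-51.25, 118.39], [17.06, 147.69], [-65.23, 245.23], [0, 150.52], [-178.68, 178.68]. Speed limits (degrees/s): [147.25, 147.25, 172.46, 180, 180, 180].

INTERFACE

Orientations are given as [roll, pitch, yaw] about the fixed x, y, z axes, in that order (R = Rz(yaw) Ry(pitch) Rx(roll)).
In Python, from bench import * gives the robot as it stands.
- The arm moves only by the shell command python3 -m inch 'ROWS' [FORCE]. ROWS is JSON, a list of rows, each a list of 7 numbers: the opening, from -1 (shut) to 1 (fully open), so that 0 is half open, then the shift along the tool's x, y, z normalised to -1 to 1, where 1 is 0.04 m, then the turn, a rotation vector about the tool's x, y, z normalised to -1 to 1, where 1 is 8 degrees. In form: [[gripper, dx, dy, dz, ax, ay, az], ...]. A call has 1 to 10 rows; each row shifts and turns the commanded pose from where the row before left it, along the tool's axes as they then stand; what a row does not reach is not made up. A row lasts 1/10 s, in which the tool goes at most 50 mm and 8.59 degrees, less where a joint would pass 70% of its speed; a pose out of reach is approached as far as the arm can. A call with a number of a shift or a turn outside -1 to 1 is refused whole. A call with a gripper value outside its range is refused whole. The fingers move at their own pace and stop on an object; FORCE is the grip in N (left out, the last holds). Time passes only in rows, so rows that do not move let the fingers close. It gives the time, the measured TCP pose, the force, the opening and the grip force at its end, in the units of the state.
- state(): the state, without advancing time (a new reading comes with each control period).
- grab_frame(name): name is "side" or "top"; returns a dict with "frame" (400x640x3 uint8, red, green, blue), "range_z" (400x640 float32, m along the optical axis (not along the pixel's ray), 0 where there is no reading), "intrinsics" (3x3 intrinsics, pixels), "k1" (the pictures are not rectified: a ray, as slopes to the right and down, at radius r is drawn at 1 + k1 r^2 times it, then the intrinsics apply), "camera_from_world" (4x4, takes a point from world to camera coordinates). Camera axes: x right, y down, z forward; pixel columns grow to the right and rows downward; lengths in m; the calibration is good to about 2 mm. A picture is of the moment at which its call begins.
- close_job(): hands the job in; it is judged then, once.
Trained networks look in the newest picture that a camera, given by its name, has taken for a name from the list of things; names that differ only in an ending like _2 or _b are one class to them, and where a whole thing is asked for, a point or a joint stands for the part that bears it (a point fixed in the world has none). Each returns a list of dicts, best first, with "score" (0 to 1); they miss things now and then, are a little off and sometimes report something else, mostly with a low value. They report only what shows in the picture. A call takes as long as a camera call.
- spot_in(camera, query): "rect" ([centre column, centre row, width, height] in pixels, round what is visible of it).
- outline_of(camera, query): "pixels" (400x640 bool, what is visible of it) and "rect" ([centre column, centre row, width, height] in pixels, round what is visible of it).
The state is a dict: "time_s": time; "q": joint angles; "dq": joint speeds; "effort": joint torques, N m; "ee_pos": TCP position; "ee_rot": TCP orientation; "ft_force": force on the tool from outside, world axes, zero at the start; "torque": the same for the moment, N m; "finger_gap": opening from 0.0 (shut) to 1.0 (fully open); "gripper_force": force on a finger pad.
Only numpy, scipy, OpenCV 4.12 (cv2) and the standard library are available. Lean on these libraries where they do the work, as an engineer would, in place of code of your own. Each camera call takes 0.05 s, during which the arm holds its last target. There are 200 camera calls.

TASK

The battery pack on the swivel base is clamped facing the wrong way. Back the clamp screw off by its upright red lever just enough to free the turntable (never more than half a turn), turn the pack in its seat, without lifting it out, until its terminal end points straight at the yellow-capped test post, and screw the clamp back down snug to where it started. Only then fold the red lever outward and fully down, let go, and leave the other things on the bench where they are.

Things in the scene. Friction and masses are not known exactly. Their poses are not given: they have to be found in the camera images.
- swivel_base: Fixed grey round base, 200 mm across and 18 mm thick, bolted to the bench. Origin: centre of its underside, on the turntable's vertical axis. A rectangular lug carrying the clamp runs out along its own -y direction to 160 mm from the axis; the clamp's spring pad bears on the turntable rim 80 mm from the axis in that direction.
- cradle: Loose aluminium turntable disc (172 mm across, 12 mm thick) with a black battery pack fixed on it, 0.75 kg in all, held by the clamp alone; freed, it turns easily in a low ring of guides (1.5 to 2 mm play). Origin: centre of the disc's underside, on the axis, 18 mm over the bench. z up; +x points out of the pack's terminal end. Pack  112 (x) x 72 (y) mm, 12 to 58 mm above the origin.
- tower_top (a point): Centre of the top of the pack's rail tower, on the turntable axis, 102 mm above the bench; axes as the cradle's. The tower, 60 mm along x, 46 mm along y and 26 mm tall, stands on the pack body, with a yellow latch on top and brass contacts at the +x (terminal) end: the place to grip, across its 46 mm, and turn the pack.
- terminal_mark (a point): Outer part of the yellow stripe on the disc at the terminal end, 75 mm from the turntable axis.
- clamp_screw (a joint): Turn of the vertical clamp screw in rad: 0 as it starts (tightened snug), positive is loosened (counter-clockwise from above). It stays where it is left; it needs about 0.12 to 0.2 N m. 2 mm of lift per rad: the pad leaves the turntable at about 0.75 rad, so 1.1 to 1.4 rad frees it well. It stops at -0.25 when tightening.
- screw_axis (a point): The lever's pivot, on the vertical screw axis, 118 mm from the turntable axis along the base's -y and 68 mm above the bench. Its own z is up; its own -y is the way the lever folds. It turns with the screw, so at screw 0 that way is outward from the turntable, along the base's -y.
- clamp_lever (a joint): Fold of the red lever in rad: 0 stands upright, 1.5 is folded fully down (nearly level) at its stop. Starts between 0 and 0.25, stays where it is left; its stiff pivot takes about 0.1 N m to move.
- lever_grip (a point): Point on the middle of the red lever's grip, 48 mm from the pivot. The lever is a bar 16 mm wide (along its own x, which is the fold axis) and 13 mm thick (own y); its own z runs from pivot to tip, the tip 68 mm from the pivot. Pinched across its width from above, it both turns the screw and can be swung down through the pinch.
- clamp_pad: Orange spring pad of the clamp (26 x 10 x 10 mm) under the steel clamp arm; it presses on the turntable rim with about 20 N at screw 0. Its origin lies at the base's origin, not at the pad.
- test_post_top (a point): Centre of the top of the test post, 110 mm above the bench: a fixed grey post (24 mm shaft, 44 mm foot, brass band) with a YELLOW cap 34 mm across. The pack's terminal end has to point at it; it stands 120 to 170 mm from the turntable axis.
- discharge_post_top (a point): The same on the look-alike post with a BLUE cap, 110 mm above the bench: not the target. The two posts change places from run to run.
- cleaner_can: Loose blue spray can, 50 mm across, 150 mm tall, beside the clamp. Origin: centre of its underside. Leave alone.
- spare_pack: Loose spare battery pack, 112 x 72 mm, 72 mm tall with its tower, on the clamp's other side. Origin: centre of its underside, x along its length. Leave alone.
- screwdriver: Loose screwdriver, 190 mm long, 26 mm thick, lying on the bench out beyond the lever. Origin: underside of its middle, x along its length, the handle to -x. Leave alone.

How it is judged (in metres and radians):
On the way, in this order (a step that is already met when the one before it is completed fails the run):
1. the clamp is backed off until the pad no longer presses on the turntable, the pack not yet turned by force (its stripe within 15 mm of its start) and the lever still up (contact force between clamp_pad and cradle below 0.5 N and value of joint clamp_screw above 0.6 rad and distance of terminal_mark from where it was at the start of the episode below 0.015 m and value of joint clamp_lever below 0.8 rad), for 0.1 s.
2. with the clamp still slack, the pack's terminal end points at the yellow-capped post (y of test_post_top in the frame of cradle between -0.011 and 0.011 m and x of test_post_top in the frame of cradle above 0 m and contact force between clamp_pad and cradle below 2 N), for 0.1 s.
3. the screw is snug again (pad over 10 N, screw within 0.35 rad of its start) with the lever still up (under 0.8 rad) and the pack still aimed (contact force between clamp_pad and cradle above 10 N and value of joint clamp_screw below 0.35 rad and value of joint clamp_lever below 0.8 rad and y of test_post_top in the frame of cradle between -0.011 and 0.011 m and x of test_post_top in the frame of cradle above 0 m), for 0.1 s.
4. the lever is folded down (over 1.35 rad) (value of joint clamp_lever above 1.35 rad), for 0.1 s.
At the end, for the whole second after the job is handed in: The pack lies flat and still in its seat, its terminal end aimed so that its centre line passes within 11 mm of the yellow-capped post's axis; the screw is back within 0.35 rad of its start, the lever folded beyond 1.35 rad, and the pad presses on the turntable with more than 10 N (y of test_post_top in the frame of cradle between -0.011 and 0.011 m and x of test_post_top in the frame of cradle above 0 m and contact force between clamp_pad and cradle above 10 N and value of joint clamp_screw below 0.35 rad and value of joint clamp_lever above 1.35 rad and height (world z) of cradle below 0.021 m and angle between cradle's own z axis and vertical below 0.04 rad and linear speed of cradle below 0.02 m/s); the robot touches nothing.
It fails at once if the screw is backed off more than half a turn (value of joint clamp_screw above 3.14 rad).
It fails at once if the turntable is lifted (over 8 mm) out of its seat (height (world z) of cradle above 0.026 m).
It fails at once if the spray can is moved more than 2 cm or tipped over (distance of cleaner_can from where it was at the start of the episode above 0.02 m or angle between cleaner_can's own z axis and vertical above 0.3 rad).
It fails at once if the spare pack is moved more than 2 cm or tipped over (distance of spare_pack from where it was at the start of the episode above 0.02 m or angle between spare_pack's own z axis and vertical above 0.3 rad).
It fails at once if the screwdriver is moved more than 2 cm (distance of screwdriver from where it was at the start of the episode above 0.02 m).
It also fails if it takes over 67 s, if anything falls off the work surface, if the arm or the gripper's body presses on something with over 40 N, if the wrist force passes 120 N, or if a joint passes its speed limit or range.

## Working session

There is one attempt and no reset: what is moved stays moved. The work goes in short steps, Python scripts to look and compute and a shell command to move; the robot and the scene stay as the last step left them, time stands still between calls to the robot, and variables do not carry over. Pictures are saved under pics/ and viewed, at most 10 in all, crops included, and the job is handed in when it is done.

```bash
ls; mkdir -p pics; cat > h.py <<'E'
from bench import *
import numpy as np, cv2
def px2w(f,mask):
    v,u=np.nonzero(mask&(f["range_z"]>0)); z=f["range_z"][v,u]; K=f["intrinsics"]
    d=np.array([f["k1"],0,0,0,0],float)
    p=cv2.undistortPoints(np.c_[u,v].astype(np.float64)[:,None],K,d)[:,0]
    c=np.c_[p*z[:,None],z]; T=np.linalg.inv(f["camera_from_world"])
    return c@T[:3,:3].T+T[:3,3]
def w2px(f,P):
    P=np.atleast_2d(P); T=f["camera_from_world"]
    r,_=cv2.Rodrigues(T[:3,:3])
    return cv2.projectPoints(P.astype(float),r,T[:3,3],f["intrinsics"],np.array([f["k1"],0,0,0,0],float))[0][:,0]
def save(f,n): cv2.imwrite("pics/"+n,f["frame"][:,:,::-1])
E
python3 - <<'E'
from h import *
for c in("top","side"):
    f=grab_frame(c); save(f,c+"0.png"); print(c,np.linalg.inv(f["camera_from_world"])[:3,3].round(3))
    for n in ["swivel_base","cradle","tower_top","terminal_mark","clamp_lever","clamp_pad","test_post_top","discharge_post_top","cleaner_can","spare_pack","screwdriver"]:
        for o in outline_of(c,n)[:2]:
            P=px2w(f,o["pixels"])
            if len(P)>5: print(n,round(o["score"],2),np.round(o["rect"]),"med",np.median(P,0).round(3),"lo",np.percentile(P,3,0).round(3),"hi",np.percentile(P,97,0).round(3))
print(state())
E
```

```text
pics
top [0.53  0.012 0.875]
swivel_base 0.58 [270. 234. 131.  97.] med [0.557 0.037 0.027] lo [ 0.474 -0.042  0.016] hi [0.655 0.2   0.122]
cradle 0.61 [252. 233.  87.  90.] med [0.562 0.108 0.032] lo [0.49  0.042 0.028] hi [0.638 0.184 0.104]
tower_top 0.65 [255. 234.  85.  93.] med [0.562 0.108 0.032] lo [0.49  0.041 0.028] hi [0.637 0.183 0.104]
terminal_mark 0.72 [255. 232.  81.  88.] med [0.562 0.108 0.032] lo [0.49  0.041 0.028] hi [0.639 0.184 0.104]
clamp_pad 0.74 [328. 160.  36.  61.] med [ 0.699 -0.037  0.047] lo [ 0.651 -0.071  0.02 ] hi [ 0.758 -0.005  0.075]
clamp_pad 0.73 [320. 235.  27.  14.] med [ 0.558 -0.011  0.086] lo [ 0.547 -0.027  0.022] hi [0.571 0.004 0.136]
test_post_top 0.61 [215. 167.  35.  32.] med [0.686 0.178 0.091] lo [0.672 0.166 0.001] hi [0.711 0.199 0.112]
discharge_post_top 0.7 [213. 295.  31.  30.] med [0.447 0.179 0.101] lo [0.425 0.166 0.005] hi [0.462 0.2   0.112]
cleaner_can 0.65 [330. 301.  32.  31.] med [ 0.444 -0.029  0.15 ] lo [ 0.419 -0.053  0.003] hi [ 0.463 -0.008  0.153]
spare_pack 0.75 [330. 161.  40.  59.] med [ 0.698 -0.038  0.047]
[... 1742 characters left out ...]
2  0.001] hi [ 0.666 -0.135  0.026]
{'time_s': 1.2, 'q': array([-7.77120152e+01,  1.03585606e+01,  9.20747044e+01, -4.86109911e-04,
        7.75657111e+01, -1.18208588e+01]), 'dq': array([-0.04495608, -0.02016205, -0.02630869, -0.11543816,  0.02922264,
       -0.04445892]), 'effort': array([-7.86520195e-04, -4.33835542e+01, -3.42177951e+01,  7.03105191e-02,
        3.09691101e-02, -3.98499154e-06]), 'ee_pos': array([ 0.23488171, -0.52485819,  0.23871626]), 'ee_rot': array([1.79999095e+02, 6.74374216e-04, 2.41089484e+01]), 'ft_force': array([ 0.09785175,  0.4735822 , -0.51627161]), 'torque': array([ 0.04074831,  0.01855262, -0.00337244]), 'gripper_force': 0.0, 'finger_gap': 1.001327239634359}
```

View pics/top0.png

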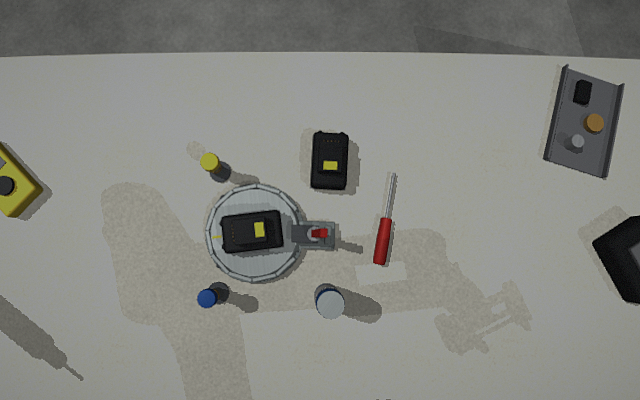

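View pics/side0.png

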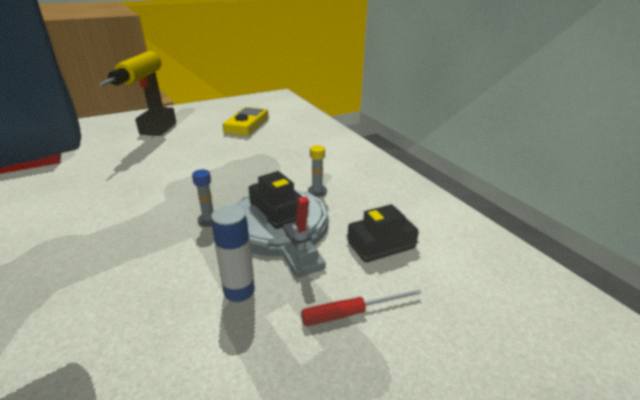

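```bash
cat > m.py <<'E'
from h import *
def measure(f):
    hsv=cv2.cvtColor(f["frame"],cv2.COLOR_RGB2HSV); M=f["range_z"]>0
    H,W=M.shape; P=np.full((H,W,3),np.nan); v,u=np.nonzero(M); P[v,u]=px2w(f,M)
    near=(abs(P[...,0]-.56)<.2)&(P[...,1]>-.08)&(P[...,1]<.25)
    Y=(abs(hsv[...,0].astype(int)-28)<8)&(hsv[...,1]>140)&near
    R=((hsv[...,0]<8)|(hsv[...,0]>172))&(hsv[...,1]>140)&near
    z=P[...,2]
    disc=(z>.024)&(z<.036)&near&(np.hypot(P[...,0]-.562,P[...,1]-.108)<.1)
    pts=disc.astype(np.uint8)
    q=P[disc]; (cx,cy),r=cv2.minEnclosingCircle(q[:,:2].astype(np.float32)); 
    print("disc circ",round(cx,4),round(cy,4),round(r,4), "z",np.median(q[:,2]).round(4))
    cap=Y&(z>.105)&(np.hypot(P[...,0]-.686,P[...,1]-.178)<.05); print("cap",P[cap].mean(0).round(4),cap.sum(), [P[cap].min(0).round(3),P[cap].max(0).round(3)])
    st=Y&(z<.04); print("stripe",P[st].mean(0).round(4),st.sum())
    tw=(z>.09)&(z<.112)&(np.hypot(P[...,0]-.562,P[...,1]-.108)<.06)
    print("tower rect",cv2.minAreaRect(P[tw][:,:2].astype(np.float32)*1000),P[tw].mean(0).round(4))
    body=(z>.07)&(z<.112)&(np.hypot(P[...,0]-.562,P[...,1]-.108)<.08)
    print("body rect",cv2.minAreaRect(P[body][:,:2].astype(np.float32)*1000))
    print("red n",R.sum())
    for a,b in((.06,.09),(.09,.115),(.115,.15)):
        k=R&(z>a)&(z<b)
        if k.any(): print("red",a,P[k].mean(0).round(4),P[k].min(0).round(3),P[k].max(0).round(3),k.sum())
    lug=(z>.01)&(z<.03)&near&(P[...,1]<.0)&(abs(P[...,0]-.56)<.04)
    if lug.any(): print("lug",cv2.minAreaRect(P[lug][:,:2].astype(np.float32)*1000),lug.sum())
E
python3 - <<'E'
from m import *
fs=[]
for c in ("top","side"): f=grab_frame(c); fs.append(f); print(c); measure(f)
a=cv2.resize(fs[0]["frame"][145:320,180:350],None,fx=2.6,fy=3,interpolation=3)[:,:440]
b=cv2.resize(fs[1]["frame"][150:290,220:340],None,fx=3,fy=3,interpolation=3)
a=cv2.resize(a,(430,420)); cv2.imwrite("pics/c1.png",np.hstack([a,b])[:,:,::-1])
E
```

```text
top
disc circ 0.5643 0.1102 0.0955 z 0.0301
cap [0.6891 0.1824 0.1102] 258 [array([0.674, 0.167, 0.105]), array([0.706, 0.2  , 0.114])]
stripe [0.5632 0.1675 0.0311] 13
tower rect ((565.3298950195312, 111.181640625), (46.18082046508789, 61.00422668457031), 6.812626838684082) [0.5646 0.1106 0.1025]
body rect ((564.7823486328125, 109.93046569824219), (71.30402374267578, 109.81288146972656), 6.136708736419678)
red n 125
red 0.06 [0.5592 0.0103 0.0799] [ 0.533 -0.005  0.062] [0.6   0.098 0.089] 17
red 0.09 [ 0.5591 -0.0086  0.1021] [ 0.553 -0.012  0.091] [ 0.565 -0.007  0.114] 22
red 0.115 [ 0.5578 -0.0191  0.132 ] [ 0.55  -0.027  0.115] [ 0.565 -0.011  0.138] 85
lug ((558.976318359375, -24.733596801757812), (48.26266860961914, 54.084102630615234), 89.42607879638672) 335
side
disc circ 0.5646 0.1105 0.0969 z 0.0306
cap [0.6872 0.1768 0.1098] 85 [array([0.675, 0.166, 0.105]), array([0.702, 0.194, 0.112])]
stripe [nan nan nan] 0
tower rect ((563.8599853515625, 109.0943603515625), (46.648033142089844, 61.53142547607422), 6.762641429901123) [0.5613 0.102  0.1007]
body rect ((563.651123046875, 107.84077453613281), (70.04910278320312, 110.50652313232422), 6.000766277313232)
red n 277
red 0.06 [ 0.5571 -0.0156  0.08  ] [ 0.551 -0.019  0.068] [ 0.563 -0.008  0.09 ] 64
red 0.09 [ 0.5556 -0.0209  0.1029] [ 0.55  -0.025  0.09 ] [ 0.563 -0.012  0.115] 94
red 0.115 [ 0.5554 -0.0252  0.1278] [ 0.55  -0.03   0.115] [ 0.563 -0.016  0.136] 119
lug ((557.3348388671875, -25.539148330688477), (51.470436096191406, 56.18662643432617), 88.09996795654297) 567m.py:14: RuntimeWarning: Mean of empty slice.
  st=Y&(z<.04); print("stripe",P[st].mean(0).round(4),st.sum())
  ret = um.true_divide(
```

View pics/c1.png

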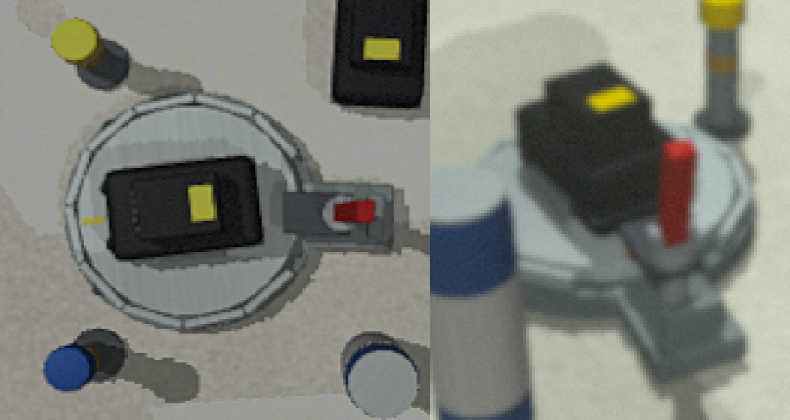

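The top view shows the terminal stripe at about (216,237), pointing roughly +y. The yellow post is at (210,160), the blue post at (208,298) and the lever at (318,233). I put the axis at about (0.5645, 0.110), pack yaw at 96° and target yaw at about 30°.

```bash
python3 -m inch '[[1,0.967,-0.638,0,0,0,0],[1,0.967,-0.638,0,0,0,0],[1,0.967,-0.638,0,0,0,0],[1,0.967,-0.638,0,0,0,0],[1,0.967,-0.638,0,0,0,0],[1,0.967,-0.638,0,0,0,0],[1,0.967,-0.638,0,0,0,0],[1,0.967,-0.638,0,0,0,0],[1,0.967,-0.638,0,0,0,0],[1,0.967,-0.638,0,0,0,0]]'
python3 -m inch '[[1,0.967,-0.638,0,0,0,0],[1,0.967,-0.638,0,0,0,0],[1,0.967,-0.638,0,0,0,0],[1,0,0,0,0,0,-0.98],[1,0,0,0,0,0,-0.99],[1,0,0,0,0,0,-0.99],[1,0,0,0,0,0,-0.99],[1,0,0,0,0,0,-0.99],[1,0,0,0,0,0,-0.99],[1,0,0,0,0,0,-0.99]]'
python3 -m inch '[[1,0,0,0,0,0,-0.99],[0.2,0,0,0,0,0,0],[0.2,0,0,0,0,0,0],[0.2,0,0,0,0,0,0]]'
```

```text
time_s: 2.3
ee_pos: [0.4845, -0.1322, 0.239]
ee_rot: [180.0, -0.0, 24.1]
ft_force: [-0.5, -0.2, -0.4]
finger_gap: 0.999
gripper_force: 0.0
time_s: 3.3
ee_pos: [0.5584, -0.0166, 0.2387]
ee_rot: [180.0, 0.0, 79.8]
ft_force: [-0.1, -0.5, 0.6]
finger_gap: 1.001
gripper_force: 0.0
time_s: 3.7
ee_pos: [0.5584, -0.0166, 0.2387]
ee_rot: [180.0, -0.0, 87.2]
ft_force: [0.4, 0.4, 0.1]
finger_gap: 0.754
gripper_force: 0.0
```

```bash
python3 -m inch '[[0,0,0,0.88,0,0,0],[0,0,0,0.88,0,0,0],[0,0,0,0.88,0,0,0],[0,0,0,0.88,0,0,0],[0,0,0,0,0,0,0]]'
python3 - <<'E'
from h import *
f=grab_frame("side"); save(f,"s2.png"); cv2.imwrite("pics/c2.png",cv2.resize(f["frame"][120:290,200:380],None,fx=3,fy=3,interpolation=3)[:,:,::-1])
E
```

```text
time_s: 4.2
ee_pos: [0.5544, -0.0157, 0.0931]
ee_rot: [-179.4, -0.1, 87.3]
ft_force: [-1.2, 0.2, 0.8]
finger_gap: 0.5
gripper_force: 0.0
```

View pics/c2.png

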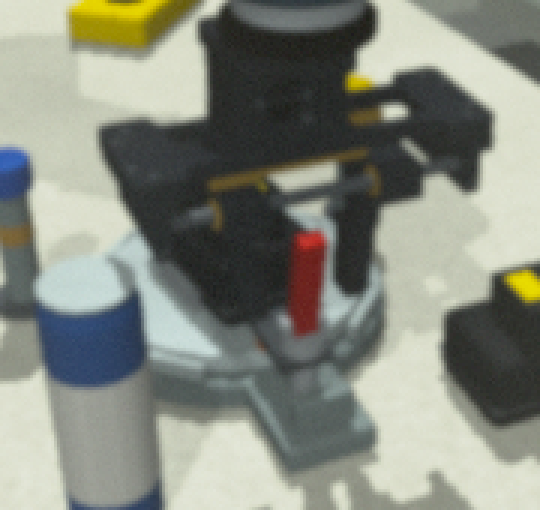

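The lever stands between the open fingers. I'll close gently and read the side force.

```bash
python3 -m inch '[[0,0,0,0,0,0,0],[0,0,0,0,0,0,0]]'
python3 -m inch '[[-1,0,0,0,0,0,0],[-1,0,0,0,0,0,0],[-1,0,0,0,0,0,0],[-1,0,0,0,0,0,0],[-1,0,0,0,0,0,0]]' 5
```

```text
time_s: 4.45
ee_pos: [0.5601, -0.017, 0.1004]
ee_rot: [179.8, 0.0, 87.4]
ft_force: [-0.2, -0.8, -0.1]
finger_gap: 0.498
gripper_force: 0.0
time_s: 4.95
ee_pos: [0.5583, -0.0167, 0.0983]
ee_rot: [-180.0, 0.0, 87.4]
ft_force: [-2.8, -0.8, 4.7]
finger_gap: 0.18
gripper_force: 5.0
```

```bash
python3 -m inch '[[-1,0,0,0,0,0,0],[-1,0,0,0,0,0,0],[-1,0,0.016,-0.004,0,0,-0.5],[-1,0,0.031,-0.007,0,0,-0.95],[-1,0,0.031,-0.007,0,0,-0.95],[-1,0,0.031,-0.007,0,0,-0.95]]' 50
python3 -m inch '[[-1,0,0.031,-0.007,0,0,-0.95],[-1,0,0.031,-0.007,0,0,-0.95],[-1,0,0.031,-0.007,0,0,-0.95],[-1,0,0.031,-0.007,0,0,-0.95],[-1,0,0.031,-0.007,0,0,-0.95],[-1,0,0.016,-0.004,0,0,-0.5],[-1,0,0,0,0,0,0],[-1,0,0,0,0,0,0]]'
```

```text
time_s: 5.55
ee_pos: [0.5625, -0.0158, 0.0984]
ee_rot: [180.0, -0.0, 114.5]
ft_force: [0.8, 0.9, -3.1]
finger_gap: 0.169
gripper_force: 50.0
time_s: 6.35
ee_pos: [0.567, -0.0109, 0.0986]
ee_rot: [180.0, -0.1, 156.1]
ft_force: [5.2, 2.6, -15.2]
finger_gap: 0.172
gripper_force: 50.0
```

```bash
python3 -m inch '[[0,0,0,0,0,0,0],[0,0,0,0,0,0,0],[0,0,0,0,0,0,0],[0,0,0,-0.9,0,0,0],[0.5,0,0,-0.9,0,0,0],[1,0,0,-0.9,0,0,0],[1,0,0,0,0,0,0]]' 10
python3 - <<'E'
from m import *
f=grab_frame("side"); measure(f); cv2.imwrite("pics/c3.png",cv2.resize(f["frame"][120:290,200:380],None,fx=3,fy=3,interpolation=3)[:,:,::-1])
E
```

```text
time_s: 7.05
ee_pos: [0.5711, -0.0125, 0.2152]
ee_rot: [179.9, 0.6, 156.2]
ft_force: [-0.0, -0.9, 0.7]
finger_gap: 0.751
gripper_force: 0.0
disc circ 0.5633 0.1101 0.0966 z 0.0306
cap [0.6928 0.1741 0.1096] 45 [array([0.684, 0.167, 0.105]), array([0.703, 0.189, 0.113])]
stripe [nan nan nan] 0
tower rect ((563.9432983398438, 109.42350006103516), (46.773372650146484, 61.59564208984375), 6.172763347625732) [0.5613 0.1019 0.1007]
body rect ((562.9705200195312, 108.40860748291016), (69.65834045410156, 111.0662841796875), 6.278762340545654)
red n 240
red 0.06 [ 0.5587 -0.0148  0.0832] [ 0.553 -0.017  0.076] [ 0.565 -0.009  0.09 ] 43
red 0.09 [ 0.5618 -0.0168  0.1027] [ 0.555 -0.021  0.09 ] [ 0.569 -0.008  0.115] 94
red 0.115 [ 0.5678 -0.0182  0.1274] [ 0.56  -0.023  0.115] [ 0.581 -0.009  0.137] 103
lug ((557.2257080078125, -25.57784652709961), (50.781715393066406, 55.90486526489258), 89.38409423828125) 568m.py:14: RuntimeWarning: Mean of empty slice.
  st=Y&(z<.04); print("stripe",P[st].mean(0).round(4),st.sum())
  ret = um.true_divide(
```

View pics/c3.png

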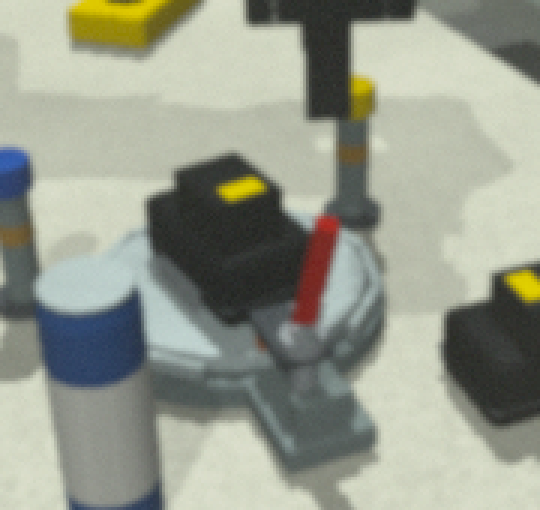

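The lever now leans toward +x (tip at about (328,225) in the crop), so the screw is about 1.2 rad open. The pack hasn't moved. Next is the tower.

```bash
python3 -m inch '[[1,0.458,0.913,0,0,0,0],[1,0.458,0.913,0,0,0,0],[1,0.458,0.913,0,0,0,0],[1,0,0,0,0,0,0.94],[1,0,0,0,0,0,0.94],[1,0,0,0,0,0,0.94],[1,0,0,0,0,0,0.94],[1,0,0,0,0,0,0.94],[1,0,0,0,0,0,0.94],[1,0,0,0,0,0,0.94]]'
python3 -m inch '[[1,0,0,0,0,0,0.91],[1,0,0,0,0,0,0],[1,0,0,0,0,0,0],[1,0,0,0,0,0,0]]'
```

```text
time_s: 8.1
ee_pos: [0.5608, 0.1106, 0.2071]
ee_rot: [-179.9, -0.0, 103.2]
ft_force: [0.3, -0.3, 0.9]
finger_gap: 1.004
gripper_force: 0.0
time_s: 8.5
ee_pos: [0.5613, 0.1107, 0.208]
ee_rot: [-180.0, -0.0, 96.4]
ft_force: [0.4, 0.7, -0.1]
finger_gap: 1.0
gripper_force: 0.0
```

```bash
python3 -m inch '[[1,0,0.08,0.78,0,0,0],[1,0,0,0.78,0,0,0],[1,0,0,0.78,0,0,0],[1,0,0,0.78,0,0,0],[1,0,0,0,0,0,0],[1,0,0,0,0,0,0]]'
python3 -m inch '[[0,0,0,0,0,0,0],[0,0,0,0,0,0,0],[0,0,0,0,0,0,0],[0,0,0,0,0,0,0]]' 8
```

```text
time_s: 9.1
ee_pos: [0.5646, 0.1111, 0.0838]
ee_rot: [-179.9, -0.0, 96.3]
ft_force: [-0.2, -0.4, -0.2]
finger_gap: 1.004
gripper_force: 0.0
time_s: 9.5
ee_pos: [0.5653, 0.1111, 0.0846]
ee_rot: [179.9, 0.0, 96.3]
ft_force: [-0.8, -0.5, 0.8]
finger_gap: 0.662
gripper_force: 0.0
```

```bash
python3 -m inch '[[-1,0,0,0,0,0,0],[-1,0,0,0,0,0,0],[-1,0,0,0,0,0,0],[-1,0,0,0,0,0,0]]' 12
```

```text
time_s: 9.9
ee_pos: [0.5644, 0.1111, 0.0839]
ee_rot: [-179.9, 0.0, 96.3]
ft_force: [-4.4, 0.2, 5.9]
finger_gap: 0.523
gripper_force: 12.0
```

```bash
python3 -m inch '[[-1,0,0,0,0,0,0.5],[-1,0,0,0,0,0,0.9],[-1,0,0,0,0,0,0.9],[-1,0,0,0,0,0,0.9],[-1,0,0,0,0,0,0.9],[-1,0,0,0,0,0,0.9],[-1,0,0,0,0,0,0.9],[-1,0,0,0,0,0,0.9],[-1,0,0,0,0,0,0.9],[-1,0,0,0,0,0,0.6]]'
python3 -m inch '[[-1,0,0,0,0,0,0],[-1,0,0,0,0,0,0],[-1,0,0,0,0,0,0]]'
```

```text
time_s: 10.9
ee_pos: [0.5652, 0.1112, 0.0839]
ee_rot: [180.0, -0.1, 29.6]
ft_force: [-1.1, -0.6, 2.7]
finger_gap: 0.52
gripper_force: 12.0
time_s: 11.2
ee_pos: [0.5652, 0.1112, 0.0839]
ee_rot: [180.0, -0.1, 29.9]
ft_force: [0.9, 1.3, 2.7]
finger_gap: 0.521
gripper_force: 12.0
```

```bash
python3 -m inch '[[0.6,0,0,0,0,0,0],[1,0,0,0,0,0,0],[1,0,0,0,0,0,0],[1,0,0,0,0,0,0],[1,0,0,-0.9,0,0,0],[1,0,0,-1,0,0,0],[1,0,0,-1,0,0,0],[1,-0.49,0.89,0,0,0,0],[1,-0.49,0.89,0,0,0,0],[1,-0.49,0.89,0,0,0,0]]'
python3 -m inch '[[1,0,0,0,0,0,-0.99],[1,0,0,0,0,0,-0.99],[1,0,0,0,0,0,-0.99],[1,0,0,0,0,0,-0.99],[1,0,0,0,0,0,-0.99],[1,0,0,0,0,0,-0.99],[1,0,0,0,0,0,-0.99],[1,0,0,0,0,0,-0.99],[1,0,0,0,0,0,-0.99],[1,0,0,0,0,0,-0.99]]'
python3 -m inch '[[1,0,0,0,0,0,-0.99],[1,0,0,0,0,0,-0.99],[1,0,0,0,0,0,-0.99],[1,0,0,0,0,0,-0.99],[1,0,0,0,0,0,-0.99],[0.2,0,0,0,0,0,-0.95],[0.2,0,0,0,0,0,0],[0.2,0,0,0,0,0,0]]'
python3 - <<'E'
from m import *
fs=[]
for c in("top","side"): f=grab_frame(c);fs.append(f);print(c); measure(f)
b=np.hstack([cv2.resize(f["frame"][s],(390,420),interpolation=3) for f,s in zip(fs,[np.s_[130:320,175:352],np.s_[130:290,210:359]])])
cv2.imwrite("pics/c4.png",b[:,:,::-1])
E
```

```text
time_s: 12.2
ee_pos: [0.567, -0.0118, 0.2003]
ee_rot: [180.0, -0.0, 30.0]
ft_force: [0.1, -0.7, 0.0]
finger_gap: 0.998
gripper_force: 0.0
time_s: 13.2
ee_pos: [0.5668, -0.0107, 0.1995]
ee_rot: [-180.0, -0.0, 109.4]
ft_force: [0.5, -0.1, -0.2]
finger_gap: 1.0
gripper_force: 0.0
time_s: 14.0
ee_pos: [0.5669, -0.0107, 0.1996]
ee_rot: [-180.0, -0.0, 156.1]
ft_force: [-0.5, -0.5, -0.4]
finger_gap: 0.749
gripper_force: 0.0
top
disc circ 0.5642 0.1114 0.0953 z 0.03
cap [0.6893 0.1827 0.11  ] 257 [array([0.674, 0.167, 0.106]), array([0.705, 0.2  , 0.114])]
stripe [0.6298 0.1471 0.0312] 14
tower rect ((577.494384765625, 132.33155822753906), (26.416383743286133, 48.97477340698242), 73.93384552001953) [0.5763 0.1286 0.1025]
body rect ((564.5513916015625, 112.5625), (111.1497573852539, 67.53601837158203), 33.0948600769043)
red n 1
red 0.06 [0.5325 0.0585 0.0656] [0.533 0.058 0.066] [0.533 0.058 0.066] 1
side
disc circ 0.5639 0.1098 0.0966 z 0.0306
cap [0.6898 0.1751 0.1097] 67 [array([0.678, 0.166, 0.106]), array([0.702, 0.191, 0.112])]
stripe [nan nan nan] 0
tower rect ((564.9208374023438, 108.78840637207031), (60.76865005493164, 46.84364700317383), 29.686634063720703) [0.5622 0.1024 0.1006]
body rect ((564.2445068359375, 108.16437530517578), (109.42835235595703, 70.32366943359375), 29.846221923828125)
red n 228
red 0.06 [ 0.5587 -0.0152  0.0833] [ 0.554 -0.019  0.076] [ 0.565 -0.012  0.09 ] 41
red 0.09 [ 0.5622 -0.0172  0.1034] [ 0.556 -0.021  0.091] [ 0.568 -0.014  0.115] 82
red 0.115 [ 0.5675 -0.0181  0.1281] [ 0.561 -0.023  0.115] [ 0.578 -0.008  0.137] 105
lug ((557.4326782226562, -25.35502052307129), (51.540618896484375, 55.35419464111328), 87.8257064819336) 567m.py:14: RuntimeWarning: Mean of empty slice.
  st=Y&(z<.04); print("stripe",P[st].mean(0).round(4),st.sum())
  ret = um.true_divide(
```

View pics/c4.png

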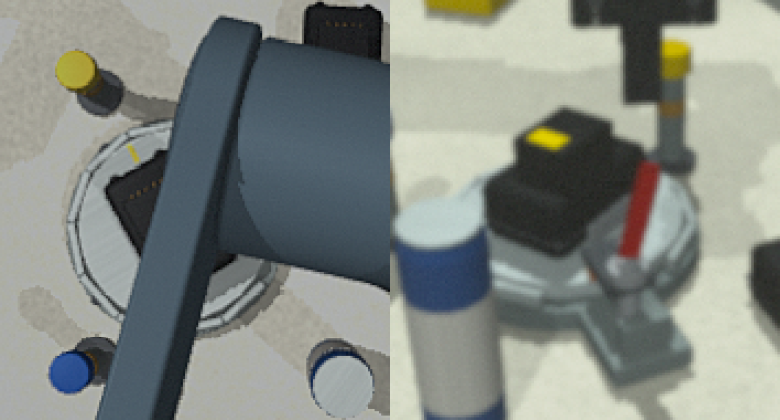

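The pack yaw is about 29.8° against a post bearing of about 30°, so it's aimed. The lever is still leaning toward +x, so next I'll retighten.

```bash
python3 -m inch '[[0,0,0,0.825,0,0,0],[0,0,0,0.825,0,0,0],[0,0,0,0.825,0,0,0],[0,0,0,0,0,0,0],[-1,0,0,0,0,0,0],[-1,0,0,0,0,0,0],[-1,0,0,0,0,0,0],[-1,0,0,0,0,0,0]]' 5
python3 -m inch '[[-1,0,0,0,0,0,0],[-1,0,0,0,0,0,0]]' 50
```

```text
time_s: 14.9
ee_pos: [0.5681, -0.0111, 0.1024]
ee_rot: [180.0, 0.2, 156.3]
ft_force: [-0.2, -0.8, 4.8]
finger_gap: 0.184
gripper_force: 5.0
time_s: 15.1
ee_pos: [0.5682, -0.0111, 0.1024]
ee_rot: [180.0, 0.2, 156.3]
ft_force: [0.1, -0.2, 5.9]
finger_gap: 0.177
gripper_force: 50.0
```

```bash
python3 -m inch '[[-1,0,-0.016,0.004,0,0,0.5],[-1,0,-0.031,0.007,0,0,0.95],[-1,0,-0.031,0.007,0,0,0.95],[-1,0,-0.031,0.007,0,0,0.95],[-1,0,-0.031,0.007,0,0,0.95],[-1,0,-0.031,0.007,0,0,0.95],[-1,0,-0.031,0.007,0,0,0.95],[-1,0,-0.031,0.007,0,0,0.95],[-1,0,-0.031,0.007,0,0,0.95],[-1,0,-0.016,0.004,0,0,0.55]]'
python3 -m inch '[[-1,0,0,0,0,0,0],[-1,0,0,0,0,0,0]]'
```

```text
time_s: 16.1
ee_pos: [0.5588, -0.0177, 0.102]
ee_rot: [180.0, 0.1, 86.9]
ft_force: [-13.4, -1.4, 28.0]
finger_gap: 0.177
gripper_force: 50.0
time_s: 16.3
ee_pos: [0.5588, -0.0177, 0.102]
ee_rot: [180.0, 0.1, 87.1]
ft_force: [-12.9, -1.6, 27.5]
finger_gap: 0.176
gripper_force: 50.0
```

Screw yaw is back to where it started (87.1° against 87.4°). The gripper body would pass too close to the can if I folded all the way through the pinch. I'll fold to about 0.6 rad in the pinch, then press the lever down with closed fingers at 90° yaw.

```bash
python3 -m inch '[[-1,0,0,0,0,0,0],[-1,-0.18,0,0.04,0,0,0],[-1,-0.175,0,0.07,0,0,0],[-1,-0.165,0,0.095,0,0,0],[-1,0,0,0,0,0,0]]' 20
python3 -m inch '[[0,0,0,0,0,0,0],[0,0,0,0,0,0,0],[0,0,0,0,0,0,0],[0,0,0,-0.8,0,0,0],[0,0,0,-0.8,0,0,0],[0,0,0,-0.8,0,0,0],[0,0,0,0,0,0,0]]' 10
python3 - <<'E'
from m import *
f=grab_frame("side"); measure(f); cv2.imwrite("pics/c5.png",cv2.resize(f["frame"][120:290,200:380],None,fx=3,fy=3,interpolation=3)[:,:,::-1])
E
```

```text
time_s: 16.8
ee_pos: [0.5572, -0.0378, 0.0904]
ee_rot: [-180.0, -0.0, 87.0]
ft_force: [-2.2, 0.1, 3.4]
finger_gap: 0.18
gripper_force: 20.0
time_s: 17.5
ee_pos: [0.5603, -0.0383, 0.191]
ee_rot: [179.5, 0.1, 87.1]
ft_force: [0.7, -0.1, 0.3]
finger_gap: 0.504
gripper_force: 0.0
disc circ 0.5633 0.109 0.0967 z 0.0306
cap [0.6851 0.1777 0.1096] 73 [array([0.675, 0.166, 0.105]), array([0.699, 0.192, 0.112])]
stripe [nan nan nan] 0
tower rect ((564.9154663085938, 108.61698913574219), (60.799072265625, 47.30525207519531), 30.121292114257812) [0.5615 0.1022 0.1004]
body rect ((565.193115234375, 108.04202270507812), (110.91905975341797, 69.3232421875), 29.864883422851562)
red n 148
red 0.06 [ 0.5533 -0.0234  0.0823] [ 0.55  -0.033  0.071] [ 0.56  -0.016  0.09 ] 28
red 0.09 [ 0.5516 -0.0413  0.104 ] [ 0.549 -0.053  0.09 ] [ 0.558 -0.028  0.115] 54
red 0.115 [ 0.555  -0.0507  0.1201] [ 0.549 -0.055  0.115] [ 0.563 -0.044  0.124] 66
lug ((557.7190551757812, -24.965360641479492), (51.95368576049805, 56.26486587524414), 87.42290496826172) 574m.py:14: RuntimeWarning: Mean of empty slice.
  st=Y&(z<.04); print("stripe",P[st].mean(0).round(4),st.sum())
  ret = um.true_divide(
```

View pics/c5.png

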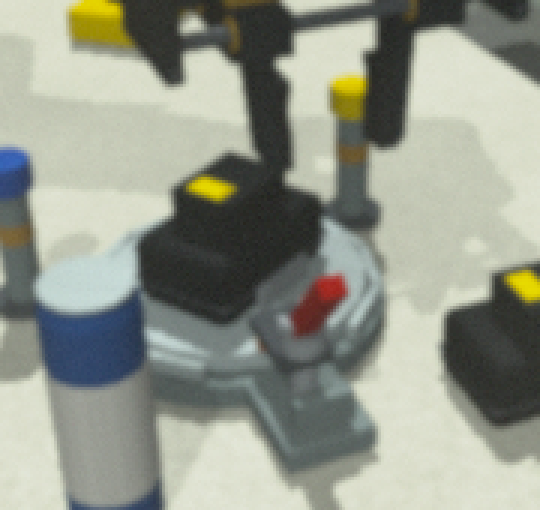

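The lever has folded to about 0.6 rad, straight outward, and the pack is still aimed. Next I'll yaw 90°, close the fingers and press down.

```bash
python3 -m inch '[[-1,-0.42,-0.05,0,0,0,0.9],[-1,0,0,0,0,0,0.95],[-1,0,0,0,0,0,0.95],[-1,0,0,0,0,0,0.95],[-1,0,0,0,0,0,0.95],[-1,0,0,0,0,0,0.95],[-1,0,0,0,0,0,0.95],[-1,0,0,0,0,0,0.95],[-1,0,0,0,0,0,0.95],[-1,0,0,0,0,0,0.95]]'
python3 -m inch '[[-1,0,0,0,0,0,0.9],[-1,0,0,0,0,0,0.9],[-1,0,0,0,0,0,0],[-1,0,0,0,0,0,0]]'
```

```text
time_s: 18.55
ee_pos: [0.5535, -0.054, 0.1841]
ee_rot: [-179.9, 0.1, 11.2]
ft_force: [0.1, 0.5, 0.3]
finger_gap: 0.007
gripper_force: 0.0
time_s: 18.95
ee_pos: [0.5539, -0.0541, 0.1848]
ee_rot: [-180.0, 0.1, -2.7]
ft_force: [-0.1, -0.1, -0.8]
finger_gap: 0.003
gripper_force: 0.0
```

```bash
python3 -m inch '[[-1,0.08,0,0.7,0,0,0],[-1,0,0,0.6,0,0,0],[-1,0,0,0.2,0,0,0],[-1,0,0,0.2,0,0,0],[-1,0,0,0.2,0,0,0],[-1,0,0,0.2,0,0,0]]'
python3 -m inch '[[-1,0,0,0.2,0,0,0],[-1,0,0,0.2,0,0,0],[-1,0,0,0.2,0,0,0],[-1,0,0,0.1,0,0,0],[-1,0,0,0.05,0,0,0],[-1,0,0,0,0,0,0]]'
```

```text
time_s: 19.55
ee_pos: [0.5601, -0.0565, 0.1043]
ee_rot: [179.8, -0.3, -2.9]
ft_force: [1.0, -1.0, 3.6]
finger_gap: 0.009
gripper_force: 1.6
time_s: 20.15
ee_pos: [0.5611, -0.055, 0.0759]
ee_rot: [179.9, -0.4, -2.9]
ft_force: [-3.6, 2.4, 26.9]
finger_gap: 0.006
gripper_force: 13.3
```

```bash
python3 -m inch '[[-1,0,0,-0.5,0,0,0],[-1,0,0,-1,0,0,0],[-1,0,0,-1,0,0,0],[-1,0,0,-1,0,0,0],[-1,-1,0,-0.5,0,0,0],[-1,-1,0,0,0,0,0],[-1,-1,0,0,0,0,0],[-1,-1,0,0,0,0,0],[-1,-1,0,0,0,0,0],[-1,0,0,0,0,0,0]]'
python3 - <<'E' 2>/dev/null
from m import *
fs=[]
for c in("top","side"): f=grab_frame(c);fs.append(f);print(c); measure(f)
b=np.hstack([cv2.resize(f["frame"][s],(390,420),interpolation=3) for f,s in zip(fs,[np.s_[130:320,175:352],np.s_[150:310,230:379]])])
cv2.imwrite("pics/c6.png",b[:,:,::-1])
E
```

```text
time_s: 21.15
ee_pos: [0.354, -0.0428, 0.2305]
ee_rot: [-179.9, 0.1, -2.9]
ft_force: [0.7, 0.1, 0.8]
finger_gap: 0.002
gripper_force: 0.0
top
disc circ 0.5642 0.1102 0.0956 z 0.0302
cap [0.6892 0.1824 0.1102] 257 [array([0.673, 0.167, 0.106]), array([0.706, 0.199, 0.115])]
stripe [0.6299 0.1472 0.0305] 14
tower rect ((567.18408203125, 111.2148666381836), (61.31245422363281, 46.41302490234375), 29.65277862548828) [0.5658 0.1106 0.1025]
body rect ((566.4852905273438, 110.45873260498047), (110.88931274414062, 72.10054779052734), 29.54454231262207)
red n 276
red 0.06 [ 0.5622 -0.04    0.0769] [ 0.505 -0.074  0.071] [0.572 0.106 0.083] 273
lug ((558.9522705078125, -24.732990264892578), (48.31489181518555, 54.086769104003906), 89.32249450683594) 310
side
disc circ 0.5642 0.1097 0.0966 z 0.0306
cap [0.687  0.1764 0.1099] 85 [array([0.674, 0.166, 0.105]), array([0.703, 0.194, 0.112])]
stripe [nan nan nan] 0
tower rect ((564.5836791992188, 110.35786437988281), (60.99702453613281, 49.51616287231445), 30.25858497619629) [0.5624 0.1025 0.1005]
body rect ((565.886474609375, 107.83197021484375), (110.41132354736328, 69.84198760986328), 28.984071731567383)
red n 292
red 0.06 [ 0.5606 -0.0482  0.0768] [ 0.553 -0.077  0.069] [ 0.571 -0.007  0.082] 292
lug ((557.0409545898438, -25.556324005126953), (52.32495880126953, 55.512474060058594), 87.91055297851562) 563
```

View pics/c6.png

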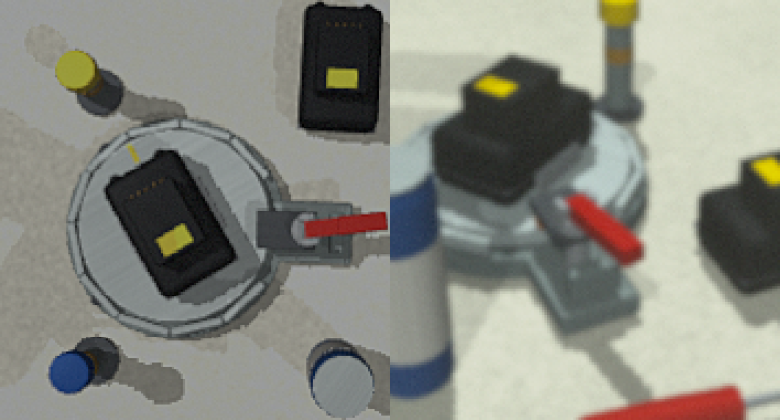

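```bash
python3 - <<'E' 2>/dev/null
from m import *
for c in("top","side"):
    f=grab_frame(c); hsv=cv2.cvtColor(f["frame"],cv2.COLOR_RGB2HSV)
    P=px2w(f,((hsv[...,0]<8)|(hsv[...,0]>172))&(hsv[...,1]>140))
    P=P[(abs(P[:,0]-.56)<.03)&(P[:,1]<0)&(P[:,1]>-.085)&(P[:,2]>.066)&(P[:,2]<.09)]
    r=cv2.minAreaRect(P[:,:2].astype(np.float32)*1000); a=np.polyfit(P[:,1],P[:,0],1)[0]
    t=P[P[:,2]>np.percentile(P[:,2],40)]
    print(c,r,"dir deg from -y toward +x",np.degrees(np.arctan(-a)).round(2),"elev",np.degrees(np.arctan(-np.polyfit(t[:,1],t[:,2],1)[0])).round(1),len(P))
E
```

```text
top ((562.1829223632812, -39.870243072509766), (14.550287246704102, 67.85538482666016), 6.9829254150390625) dir deg from -y toward +x 5.72 elev 2.0 273
side ((561.7293701171875, -42.34797286987305), (15.835201263427734, 68.87894439697266), 6.157029628753662) dir deg from -y toward +x 5.11 elev 3.0 294
```

```bash
python3 -c "
from bench import *
print(close_job())"
```

```text
the job is handed in; nothing more can be done
None
```

I've handed the job in, but it returned no verdict. In the last camera check the pack was aimed about 2 mm off the yellow post's axis and the lever was fully down. The screw was about 0.15 rad loose of its start (limit 0.35) because the final press nudged it. The pad should still press with about 16 N, but that is an estimate, not a measurement.

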